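Gauge a hanger hole and show the pin tip in the inspection mirror

TASK

Take the orange gauge pin out of the wooden rack and push it fully home, down into the hole in the frame moulding on the inspection stand, and let go of it. Then take the red lever handle and tilt the sprung mirror under the moulding until the pin's orange tip, reflected in the middle of the mirror, points straight at the lens of the yellow camera, and finish while still holding the handle at that angle (let go, it springs back). Leave the camera arm, the blue pin and everything else on the table where they are.

Things in the scene. Friction and masses are not known exactly. Their poses are not given: they have to be found in the camera images.
- orange_pin: gauge pin with orange grip and tip, 88 mm long, about 45 g, upright in one of the two rack holes (which one varies). Origin at the centre of its tip (lower end), z up along the pin. Shank 8 mm diameter, lowest 4 mm tapered; at 50 to 54 mm a collar 20 mm across that stops it in a hole; above it the round grip, 14 mm diameter, 54 to 88 mm.
- orange_pin_tip (a point): the same point as the origin of orange_pin: its tip.
- blue_pin: the same pin in blue, in the other rack hole; not to be used, leave it.
- rack: fixed pale wooden block, 50 x 130 x 56 mm high, origin at the centre of its underside, long side along its y; two blind upright holes 70 mm apart along its y, 10 mm diameter, 53 mm deep. A pin's collar rests on its top.
- stand: fixed inspection stand, origin midway between its posts on the table; x points away from the robot (yaw to 0.35 rad), y left, z up. Grey base 200 x 240 x 12 mm (x -110 to 90, y -130 to 110); posts at y +-72 mm carry a dark wooden moulding along y, 54 mm wide in x with its brass lips, y -135 to 85 mm, underside 150 mm, top 170 mm above the table.
- hole (a point): centre of the mouth of the upright hole through the moulding, on its top face, 170 mm above the table, at x = y = 0 of the stand; 10 mm diameter with a small chamfer, through 20 mm of wood. The pin's collar rests on the top face when home, its tip then 50 mm below the mouth. Axes as the stand.
- mirror_centre (a point): centre of the mirror's reflecting face, on its tilt axis (which runs along the stand's y), 75 mm above the table, straight below the hole: the pin's tip, when home, is 45 mm above it.
- mirror (a joint): mirror tilt, rad, 0 to 1.2. At 0 it faces straight up (return spring 0.35 N m/rad, preloaded 0.3 rad: 2 to 5 N at the handle); as it grows it turns to face stand +x, the camera. The pin tip is straight above, so its reflection reaches the lens when this is half the angle from vertical to the line mirror centre - lens. Mirror 48 x 60 mm.
- handle: red round grip, turning freely on its bar, 14 mm diameter, along stand y, on the mirror's lever. Origin on the bar's axis, 159 mm left (stand +y) of the mirror centre; bar from 122 (lever) to 184 mm; 90 mm from the tilt axis. At mirror 0 the lever leans 0.873 rad from upright to the stand's -x (bar 133 mm above the table); it turns about the tilt axis with the mirror, upright at mirror 0.873.
- lens (a point): front of the yellow inspection camera's lens, on the far side (stand +x) of the mirror, in its middle plane, 160 mm from the mirror centre and aimed at it; its stiff arm is set anywhere from 10 degrees below level to 40 above, not to be moved. The camera is a 26 mm cylinder, 45 mm long, behind the lens.
- image (a point): not a visible thing: the point 160 mm from the mirror centre to which the mirror now sends the sight of the place straight above it (the seated pin's tip). It turns about the tilt axis from straight up, twice as far as the mirror; the camera sees the tip when this point falls on the lens.
- tape: loose roll of tape, 90 mm across, 25 mm high; leave it.
- small_frame: loose small brass picture frame lying flat, 200 x 140 x 14 mm; leave it.
- set_square: loose wooden set square lying flat, 5 mm thick; leave it.
- burnisher: loose brush lying flat; leave it.
- glue: loose white glue bottle, 52 mm diameter, 130 mm high; leave it.
- pencil_cup: loose green cup with pencils, 72 mm across, 100 mm high; leave it.

How it is judged:
On the way, in this order (a step that is already met when the one before it is completed fails the run):
1. the orange pin is fully home in the moulding's hole and let go (z of orange_pin_tip in the frame of hole below -0.046 m and horizontal distance between orange_pin_tip and hole below 0.006 m and contact force between the fingers and orange_pin below 0.1 N), for 0.2 s.
2. the mirror is held by its handle so that the tip's reflection falls on the lens (distance between image and lens below 0.018 m and contact force between the fingers and handle above 0.8 N), for 0.2 s.
At the end, for the whole second after the job is handed in: The orange pin is home in the moulding's hole (tip 46 mm or more below the mouth, within 6 mm of its axis), untouched; the fingers hold the mirror's handle still (0.8 N or more) with the tip's reflection falling within 18 mm of the lens (about 3 degrees of mirror tilt) (all of step 2 and z of orange_pin_tip in the frame of hole below -0.046 m and horizontal distance between orange_pin_tip and hole below 0.006 m and contact force between the arm and orange_pin below 0.1 N and velocity of joint mirror between -0.08 and 0.08 rad/s); the arm keeps its last pose, push and grip.
It fails at once if the camera arm was moved (lens more than 10 mm) (distance of lens from where it was at the start of the episode above 0.01 m).
It fails at once if the blue pin was moved more than 15 mm (distance of blue_pin from where it was at the start of the episode above 0.015 m).
It fails at once if a bystander was pushed more than 25 mm (distance of any of tape, small_frame, set_square, burnisher, glue, pencil_cup from where it was at the start of the episode above 0.025 m).
It also fails if it takes over 51 s, if anything falls off the work surface, if the arm or the gripper's body presses on something with over 40 N, if the wrist force passes 120 N, or if a joint passes its speed limit or range.

ROBOT

A 7-joint arm with a two-finger parallel gripper is mounted at the origin on the work surface. World frame = base frame: x ahead of the robot, y to its left, z up, the work surface at z = 0. Lengths are in m, angles in rad, forces in N, time in s.
With the tool pointing down it reaches from about 0.4 to 0.9 m from the base axis. Payload 5.5 kg.
Tool frame: the origin (TCP) lies at the very end of the fingers, on their centre line; the grasp point (between the pads) lies 19 mm behind it; z points along the fingers, y is the line along which they close (so a half turn about z gives the same grasp; the last joint's range is limited). The gripper opens to 85 mm and grips with 20 to 120 N. Pads are 22 mm wide; open, the fingers measure 114 mm over their backs; the gripper's body (76 mm by 85 mm) begins 54 mm behind the grasp point. The pads swing forward as they close: fully open they stand 13 mm farther back than shut.
Start: joints at [-0.939, 0.501, -0.427, 1.55, 0.221, 1.138, -0.21], TCP at [0.234, 0.606, 0.231] pointing down, gripper open.
Joint ranges: [-2.88, 2.88], [-0.31, 2.03], [-1.54, 1.56], [0.2, 2.42], [-1.41, 4.55], [0.19, 2.02], [-2.57, 2.57]. Speed limits (rad/s): [2.57, 2.57, 3.14, 3.14, 3.14, 3.14, 3.14].

INTERFACE

Orientations are given as a unit quaternion [x, y, z, w].
In Python, from cell import manip gives the robot as it stands. The module is installed in compiled form; this text tells all that it offers.
- The arm moves only by the shell command python3 -m crank 'ROWS'. ROWS is text: rows parted by semicolons, each of 7 numbers parted by spaces: the shift along the world's x, y, z in units of 25 mm (1.0 is 25 mm), then the turn, a rotation vector about the world's x, y, z in rad, then the closure, from -1 (fully open) to 1 (shut), so that 0 is half open. A call has 1 to 20 rows; each row is the pose to reach, as a shift and turn from the pose commanded when the call began; what a row does not reach only later rows make up. A row lasts 1/12 s, in which the tool goes at most 41.7 mm and 7.16 degrees, less where a joint would pass 70% of its speed; a pose out of reach is approached as far as the arm can. A call with a gripper value outside its range is refused whole. The fingers move at their own pace and stop on an object; the grip force is fixed at half the most. Time passes only in rows, so rows that repeat a pose let the fingers close. It gives the time, the measured TCP pose, the force, the opening and the grip force at its end, in the units of the state.
- manip.read_state(): the state, without advancing time (a new reading comes with each control period).
- manip.snapshot(name): name is "side" or "top" or "wrist"; returns the picture (480x640x3 uint8, red, green, blue); there is no depth.
- manip.camera_model(name): a dict with "fx", "fy", "cx", "cy" (pixels), "origin" and "rotation" of the camera in the world. Camera axes: x right, y down, z forward; pixel columns grow to the right and rows downward; lengths in m; the calibration is good to about 2 mm. The wrist camera is an equidistant fisheye: a pixel r from the principal point sees the ray r / f radians off the axis. A picture is of the moment at which its call begins: read the wrist's pose just before it. camera_model takes no time and is no camera call; for the wrist camera it gives the pose at the moment of the call.
- manip.close_job(): hands the job in; it is judged then, once.
Trained networks look in the newest picture that a camera, given by its name, has taken for a name from the list of things; names that differ only in an ending like _2 or _b are one class to them, and where a whole thing is asked for, a point or a joint stands for the part that bears it (a point fixed in the world has none). Each returns a list of dicts, best first, with "p" (0 to 1); they miss things now and then, are a little off and sometimes report something else, mostly with a low value. They report only what shows in the picture. A call takes as long as a camera call.
- manip.spot_in(name, camera): "location" ([column, row] in pixels, amid what is visible of it).
- manip.trace(name, camera): "mask" (480x640 bool, what is visible of it) and "location" ([column, row] in pixels, amid what is visible of it).
The state is a dict: "clock": time; "q": joint angles; "dq": joint speeds; "tau": joint torques, N m; "eef_pos": TCP position; "orientation": TCP orientation; "ft_force": force on the tool from outside, world axes, zero at the start; "torque": the same for the moment, N m; "width": finger opening in m; "finger_force": force on a finger pad.
Only numpy, scipy, OpenCV 4.12 (cv2) and the standard library are available. Lean on these libraries where they do the work, as an engineer would, in place of code of your own. Each camera call takes 0.05 s, during which the arm holds its last target. There are 200 camera calls.

## Working session

There is one attempt and no reset: what is moved stays moved. The work goes in short steps, Python scripts to look and compute and a shell command to move; the robot and the scene stay as the last step left them, time stands still between calls to the robot, and variables do not carry over. Pictures are saved under pics/ and viewed, at most 10 in all, crops included, and the job is handed in when it is done.

```bash
mkdir -p pics
cat > h.py <<'E'
import numpy as np, cv2
from cell import manip
def ray(cam,px,m=None):
    m=m or manip.camera_model(cam); u=(px[0]-m['cx'])/m['fx']; v=(px[1]-m['cy'])/m['fy']
    if cam=='wrist':
        r=np.hypot(u,v); d=np.array([u/r*np.sin(r),v/r*np.sin(r),np.cos(r)]) if r>0 else np.array([0,0,1.])
    else: d=np.array([u,v,1.])
    d=np.array(m['rotation'])@d; return np.array(m['origin']),d/np.linalg.norm(d)
def atz(cam,px,z,m=None):
    o,d=ray(cam,px,m); return o+d*(z-o[2])/d[2]
def tri(rs):
    A=0;b=0
    for o,d in rs:
        P=np.eye(3)-np.outer(d,d); A=A+P; b=b+P@o
    return np.linalg.solve(A,b)
def proj(cam,p,m=None):
    m=m or manip.camera_model(cam); c=np.array(m['rotation']).T@(np.array(p)-m['origin'])
    if cam=='wrist':
        r=np.hypot(c[0],c[1]); t=np.arctan2(r,c[2]); return np.array([m['cx']+m['fx']*t*c[0]/r,m['cy']+m['fy']*t*c[1]/r])
    return np.array([m['cx']+m['fx']*c[0]/c[2],m['cy']+m['fy']*c[1]/c[2]])
E
python3 - <<'E'
from h import *
s=manip.read_state();print(s['clock'],s['eef_pos'],s['orientation'],s['width'])
for c in ['side','top','wrist']:
    m=manip.camera_model(c);print(c,m['fx'],np.round(m['origin'],3),np.round(m['rotation'],2).tolist())
    cv2.imwrite(f'pics/{c}0.png',manip.snapshot(c)[:,:,::-1])
    for n in ['orange_pin','blue_pin','rack','stand','mirror','handle','lens']:
        r=manip.spot_in(n,c);print(c,n,[(np.round(x['location'],1).tolist(),round(x['p'],2)) for x in r[:2]])
E
```

```text
0.0 [0.23412738 0.60563449 0.2302344 ] [ 1.83329025e-01  9.83051124e-01 -9.56356401e-04 -2.03526701e-04] 0.08524625348109006
side 487.90845903581766 [ 0.174 -0.922  1.102] [0.9, -0.16, 0.07, -0.39]
side orange_pin [([347.1, 333.4], 0.56)]
side blue_pin []
side rack [([353.5, 353.6], 0.63)]
side stand [([304.1, 255.1], 0.75)]
side mirror [([297.2, 243.2], 0.7)]
side handle [([270.5, 203.4], 0.52)]
side lens [([354.9, 234.2], 0.61), ([258.4, 175.8], 0.51)]
top 504.9309369322546 [0.449 0.019 1.285] [-0.7, 0.71, -0.02, 0.03]
top orange_pin [([433.5, 248.1], 0.39)]
top blue_pin [([461.9, 243.5], 0.45)]
top rack [([445.0, 254.4], 0.87), ([403.4, 153.7], 0.49)]
top stand [([296.6, 252.9], 0.66), ([225.1, 281.9], 0.27)]
top mirror [([230.8, 274.7], 0.57)]
top handle [([222.8, 282.6], 0.45)]
top lens [([319.6, 180.9], 0.7), ([222.1, 281.8], 0.22)]
wrist 371.64829954431775 [0.164 0.634 0.374] [0.81, 0.56, 0.09, 0.12]
wrist orange_pin []
wrist blue_pin []
wrist rack [([6.4, 454.5], 0.57)]
wrist stand [([128.1, 460.1], 0.93), ([308.0, 395.8], 0.21)]
wrist mirror []
wrist handle []
wrist lens []
```

View pics/side0.png

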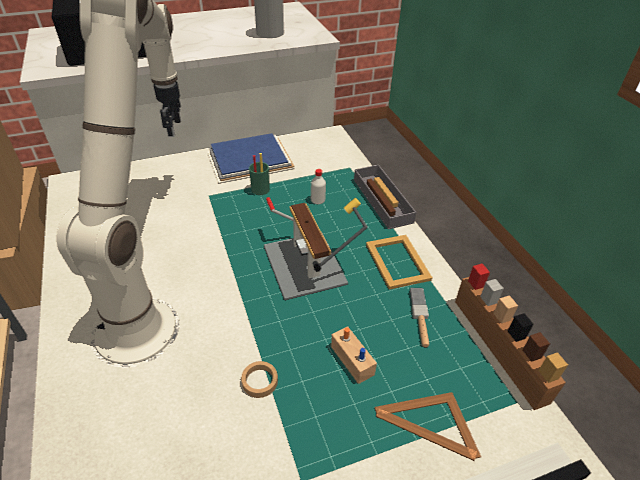

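View pics/top0.png

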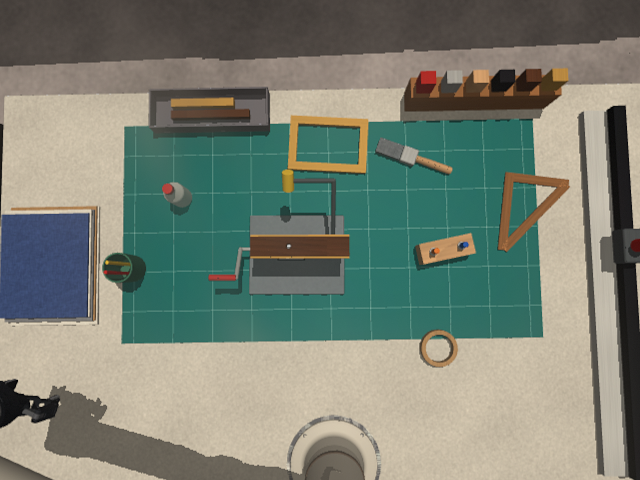

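```bash
cat > m1.py <<'E'
from h import *
I={c:cv2.cvtColor(cv2.imread(f'pics/{c}0.png'),cv2.COLOR_BGR2HSV) for c in ['side','top']}
def col(c,lo,hi,box):
    m=cv2.inRange(I[c],lo,hi); k=np.zeros_like(m); x0,y0,x1,y1=box; k[y0:y1,x0:x1]=m[y0:y1,x0:x1]
    n,l,st,ce=cv2.connectedComponentsWithStats(k); i=1+np.argmax(st[1:,4]); ys,xs=np.where(l==i)
    return ce[i],np.c_[xs,ys]
Y=((20,120,90),(32,255,255)); R=((0,150,80),(6,255,255)); O=((4,170,110),(16,255,255)); B=((100,130,60),(125,255,255))
for n,h,bs,bt in [('cam',Y,(338,190,365,222),(278,165,300,196)),('handle',((0,150,60),(8,255,255)),(255,190,290,220),(200,265,242,290)),('orange',O,(335,322,360,345),(425,240,447,262)),('blue',B,(350,340,375,365),(452,235,476,256))]:
    a,pa=col('side',*h,bs); b,pb=col('top',*h,bt)
    p=tri([ray('side',a),ray('top',b)]); print(n,len(pa),len(pb),a.round(1),b.round(1),p.round(4), 'resid',(proj('top',p)-b).round(1))
    if n=='handle':
        d=cv2.fitLine(pb.astype(np.float32),2,0,.01,.01).ravel(); print('handle dir',atz('top',b+20*d[:2],.133)-atz('top',b-20*d[:2],.133))
print('hole',atz('top',(289,246),.17), 'grip', atz('top',(435,250),.09))
# moulding edges
g=cv2.imread('pics/top0.png'); c=g[225:270,240:360]; cv2.imwrite('pics/c1.png',np.hstack([cv2.resize(c,None,fx=5,fy=5,interpolation=2)]))
cv2.imwrite('pics/c2.png',cv2.resize(cv2.imread('pics/side0.png')[180:300,250:380],None,fx=5,fy=5,interpolation=2)[:600])
E
python3 m1.py
```

```text
Traceback (most recent call last):
  File "m1.py", line 10, in <module>
    p=tri([ray('side',a),ray('top',b)]); print(n,len(pa),len(pb),a.round(1),b.round(1),p.round(4), 'resid',(proj('top',p)-b).round(1))
           ~~~^^^^^^^^^^
  File "h.py", line 8, in ray
    d=np.array(m['rotation'])@d; return np.array(m['origin']),d/np.linalg.norm(d)
      ~~~~~~~~~~~~~~~~~~~~~~~^~
ValueError: matmul: Input operand 1 has a mismatch in its core dimension 0, with gufunc signature (n?,k),(k,m?)->(n?,m?) (size 3 is different from 4)
```

```bash
sed -i "s/np.array(m\['rotation'\])/Rm(m)/g; 2a from scipy.spatial.transform import Rotation\ndef Rm(m): return Rotation.from_quat(m['rotation']).as_matrix()" h.py; python3 m1.py
python3 - <<'E'
import cv2,numpy as np
a=cv2.imread('pics/c1.png');b=cv2.resize(cv2.imread('pics/side0.png')[190:260,255:375],None,fx=5,fy=5,interpolation=2)
cv2.imwrite('pics/c3.png',np.vstack([a,b]))
E
```

```text
cam 125 244 [351.7 205.1] [287.5 180.1] [0.6709 0.0938 0.1912] resid [-0.1  0.2]
handle 50 128 [269.8 203.2] [221.6 277. ] [0.4617 0.2511 0.1326] resid [-0.1  0.2]
handle dir [-0.00159899 -0.09146641  0.        ]
orange 45 23 [346.1 332.8] [436.2 250.3] [ 0.5173 -0.2517  0.0776] resid [-0.1  0.4]
blue 45 32 [361.8 353.1] [463.9 244.5] [ 0.5307 -0.3192  0.075 ] resid [-0.   0.1]
hole [0.52774915 0.09357154 0.17      ] grip [ 0.51805387 -0.24648749  0.09      ]
```

View pics/c3.png

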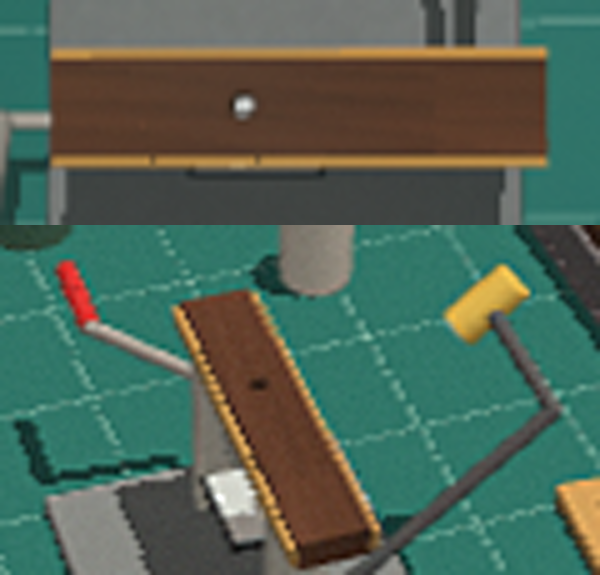

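```bash
python3 -m crank '1.5 -5 3 0 0 -0.25 -1; 1.5 -5 3 0 0 -0.25 -1; 1.5 -5 3 0 0 -0.25 -1; 7 -14 3 0 0 -0.5 -1; 7 -14 3 0 0 -0.5 -1; 7 -14 3 0 0 -0.5 -1; 7 -14 3 0 0 -0.5 -1; 7 -14 3 0 0 -0.5 -1; 11.3 -26 3 0 0 -1 -1; 11.3 -26 3 0 0 -1 -1; 11.3 -26 3 0 0 -1 -1; 11.3 -26 3 0 0 -1 -1; 11.3 -26 3 0 0 -1 -1; 11.3 -34.2 1 0 0 -1.2 -1; 11.3 -34.2 1 0 0 -1.2 -1; 11.3 -34.2 1 0 0 -1.2 -1; 11.3 -34.2 1 0 0 -1.2 -1; 11.3 -34.2 1 0 0 -1.2 -1; 11.3 -34.2 1 0 0 -1.2 -1; 11.3 -34.2 1 0 0 -1.2 -1'
cat > m2.py <<'E'
from h import *; import sys
s=manip.read_state();print(s['clock'],s['eef_pos'],s['orientation'],s['q'].round(2) if hasattr(s['q'],'round') else s['q'])
m=manip.camera_model('wrist');im=manip.snapshot('wrist');cv2.imwrite(f'pics/{sys.argv[1]}.png',im[:,:,::-1])
H=cv2.cvtColor(im,cv2.COLOR_RGB2HSV)
for n,lo,hi in [('orange',(4,170,110),(16,255,255)),('blue',(100,130,60),(125,255,255))]:
    k=cv2.inRange(H,lo,hi);N,l,st,ce=cv2.connectedComponentsWithStats(k)
    for i in sorted(range(1,N),key=lambda i:-st[i,4])[:3]: print(n,st[i],ce[i].round(1),atz('wrist',ce[i],.08,m).round(4))
print(proj('wrist',[.517,-.25,.094],m))
E
python3 m2.py w1
```

```text
clock: 2.87
eef_pos: [0.4998, -0.1572, 0.2684]
orientation: [0.706, 0.708, 0.0, 0.0]
ft_force: [0.7, 1.1, -0.6]
width: 0.0855
finger_force: 0.0
2.8667 [ 0.49982225 -0.15721382  0.26842854] [7.06227030e-01 7.07985266e-01 3.33317693e-04 3.66289369e-04] [ 0.03  0.21  0.25  1.84 -0.06  1.1   0.31]
orange [ 325  383   99   20 1056] [369.1 391.6] [ 0.5678 -0.3776  0.08  ]
orange [323 285  14  25 267] [328.9 296.9] [ 0.5175 -0.2503  0.08  ]
orange [618 284  22  20 252] [628.3 294.6] [ 0.9312 -0.2699  0.08  ]
blue [335 340  12  25 207] [340.2 353.7] [ 0.5314 -0.3204  0.08  ]
blue [340 340   1   1   1] [340. 340.] [ 0.5304 -0.3022  0.08  ]
[329.00099905 303.20481699]
```

View pics/w1.png

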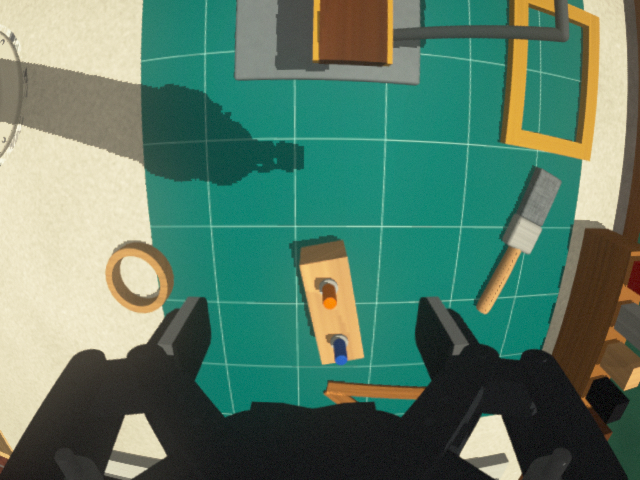

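```bash
python3 -m crank '0.7 -3.7 -5 0 0 0 -1; 0.7 -3.7 -5 0 0 0 -1; 0.7 -3.7 -5 0 0 0 -1; 0.7 -3.7 -5 0 0 0 -1; 0.7 -3.7 -5 0 0 0 -1;0.7 -3.7 -5 0 0 0 -1; 0.7 -3.7 -5 0 0 0 -1'
python3 m2.py w2
```

```text
clock: 3.5
eef_pos: [0.5178, -0.2471, 0.1438]
orientation: [0.706, 0.708, 0.0, -0.0]
ft_force: [-1.0, 0.4, -0.0]
width: 0.0856
finger_force: 0.0
3.5 [ 0.51775074 -0.24706197  0.14375722] [ 7.06232087e-01  7.07980306e-01  3.53987446e-04 -2.75214112e-05] [ 0.19  0.44  0.27  1.84 -0.15  0.87  0.53]
orange [314 395 100  20 759] [368.8 403. ] [ 0.561  -0.3672  0.08  ]
orange [299 239  24  39 601] [310.2 255.6] [ 0.5172 -0.2488  0.08  ]
orange [460 414  26  43 124] [472.4 434.4] [ 0.6585 -0.4179  0.08  ]
blue [322 355  20  18 281] [331.6 363.5] [ 0.5319 -0.3282  0.08  ]
blue [337 350   1   1   1] [337. 350.] [ 0.5352 -0.3167  0.08  ]
blue [338 353   1   1   1] [338. 353.] [ 0.536  -0.3192  0.08  ]
[309.6592399  266.43476374]
```

```bash
python3 -m crank '0 -0.1 -1.6 0 0 0 -1; 0 -0.1 -2.6 0 0 0 -1; 0 -0.1 -3.05 0 0 0 -1;0 -0.1 -3.05 0 0 0 -1; 0 -0.1 -3.05 0 0 0 -1; 0 -0.1 -3.05 0 0 0 1;0 -0.1 -3.05 0 0 0 1;0 -0.1 -3.05 0 0 0 1;0 -0.1 -3.05 0 0 0 1;0 -0.1 -3.05 0 0 0 1;0 -0.1 -3.05 0 0 0 1;0 -0.1 -3.05 0 0 0 1;0 -0.1 -3.05 0 0 0 1'
```

```text
clock: 4.63
eef_pos: [0.5174, -0.2505, 0.0675]
orientation: [0.706, 0.708, 0.0, 0.0]
ft_force: [-1.3, 0.9, 5.0]
width: 0.0117
finger_force: 58.5
```

```bash
python3 -m crank '0 0 1 0 0 0 1; 0 0 2.5 0 0 0 1; 0 0 4 0 0 0 1; 0 1 6 0 0 0 1; 0.2 2.5 8 0 0 0 1; 0.4 4 8 0 0 0 1;0.4 5.5 8 0 0 0 1;0.4 7 8 0 0 0 1;0.4 8.5 8 0 0 0 1;0.4 10 8 0 0 0 1;0.4 11 8 0 0 0 1;0.4 11.6 8 0 0 0 1;0.4 11.6 8 0 0 0 1;0.4 11.6 8 0 0 0 1;0.4 11.6 8 0 0 0 1;0.4 11.6 8 0 0 0 1'
python3 m2.py w3
python3 - <<'E'
from h import *
m=manip.camera_model('wrist');print(np.round(m['origin'],4))
for p in [(.5277,.0936,.17),(.4617,.2511,.1326),(.66,.0936,.18)]: print(proj('wrist',p,m))
E
```

```text
clock: 5.97
eef_pos: [0.5272, 0.0377, 0.2668]
orientation: [0.707, 0.707, -0.0, 0.0]
ft_force: [0.3, -0.7, 0.3]
width: 0.0121
finger_force: 59.7
5.9667 [0.52720646 0.03774365 0.26682247] [ 7.07350972e-01  7.06862393e-01 -3.67949514e-04  1.58360806e-04] [-0.25  0.22  0.15  1.83 -0.03  1.1  -0.09]
orange [ 297  285   32   65 1754] [312.5 318.3] [ 0.528  -0.0794  0.08  ]
orange [574 380  25  11 128] [588.3 384.7] [ 0.9393 -0.2249  0.08  ]
orange [304 250  17  11 108] [312.  254.9] [ 0.5274 -0.0101  0.08  ]
[303.49805621 439.38488005]
[0.5281 0.1142 0.4091]
[312.07992234 152.6743669 ]
[225.97314015 -45.52911538]
[507.53227474 161.52855865]
```

View pics/w3.png

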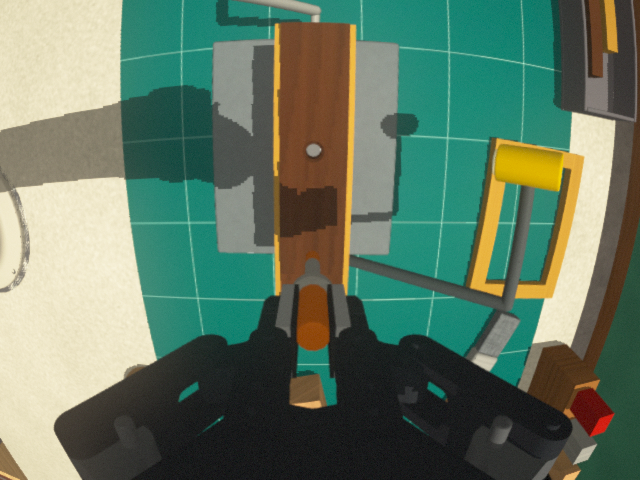

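Run:
```python
from h import *
m=manip.camera_model('wrist');im=cv2.imread('pics/w3.png');H=cv2.cvtColor(im,cv2.COLOR_BGR2HSV)
k=np.zeros((480,640),np.uint8);k[138:162,300:328]=((H[138:162,300:328,1]<90)*255)
N,l,st,ce=cv2.connectedComponentsWithStats(k);i=1+np.argmax(st[1:,4]);print(st[i],ce[i],atz('wrist',ce[i],.17,m),atz('wrist',ce[i],.15,m))
for z in (.060,.0615,.064): print(proj('wrist',[.5272,.0377,.2668-z],m),proj('wrist',[.5272,.0377,.2668-z+.004],m))
# moulding edges (gold) at rows -> yaw
g=cv2.inRange(H,(15,120,90),(30,255,255))
E=[]
for r in (40,80,120,240):
    L=np.where(g[r,268:286])[0]+268; R=np.where(g[r,340:362])[0]+340
    E.append((atz('wrist',(L.mean(),r),.17,m)[:2],atz('wrist',(R.mean(),r),.17,m)[:2])); print(r,np.round(E[-1],4).tolist())
y=g.copy();y[:,:485]=0;y[:140]=0;y[192:]=0
k=cv2.inRange(H,(24,200,90),(32,255,255));k[:,:485]=0;k[:140]=0;k[195:]=0
N,l,st,ce=cv2.connectedComponentsWithStats(k);i=1+np.argmax(st[1:,4]);print('cam',st[i],ce[i])
p=tri([ray('wrist',ce[i],m),ray('side',(351.7,205.1)),ray('top',(287.5,180.1))]);print(p)
for c,q in [('wrist',ce[i]),('side',(351.7,205.1)),('top',(287.5,180.1))]: print(c,proj(c,p,m if c=='wrist' else None)-q)
```

```text
[306 143  16  14 163] [313.13496933 149.91411043] [0.52837454 0.0953885  0.17      ] [0.52839961 0.09381871 0.15      ]
[311.09597124 255.07604808] [311.06775628 257.54820709]
[311.10631136 254.17088581] [311.07844794 256.61102862]
[311.12326245 252.68796361] [311.09597124 255.07604808]
40 [[0.5058, 0.1673], [0.5529, 0.1675]]
80 [[0.5055, 0.1408], [0.5526, 0.1409]]
120 [[0.5048, 0.1149], [0.5521, 0.1149]]
240 [[0.5035, 0.0347], [0.5511, 0.0347]]
cam [ 495  145   68   46 2378] [528.70815812 167.        ]
[0.67053316 0.09295884 0.19190834]
wrist [ 0.24405647 -1.14003545]
side [ 0.163113   -0.06155684]
top [0.32338456 0.2764853 ]
```

```bash
python3 -m crank '0 1 0 0 0 0 1; 0.02 1.8 -0.4 0 0 0 1; 0.02 2.28 -1 0 0 0 1; 0.02 2.28 -1 0 0 0 1;0.02 2.28 -1 0 0 0 1;0.02 2.28 -1 0 0 0 1'
python3 m2.py w4
python3 - <<'E'
from h import *
m=manip.camera_model('wrist')
print(proj('wrist',[.5284,.0953,.17],m))
im=cv2.imread('pics/w4.png')
cv2.imwrite('pics/w4c.png',cv2.resize(im[210:330,240:400],None,fx=5,fy=5,interpolation=2))
E
```

```text
clock: 6.52
eef_pos: [0.5281, 0.0947, 0.2424]
orientation: [0.707, 0.707, -0.0, 0.0]
ft_force: [-0.3, 0.8, -1.4]
width: 0.0121
finger_force: 59.6
6.5167 [0.52813785 0.09473192 0.24240537] [ 7.07191651e-01  7.07021752e-01 -2.01732805e-04  4.12468235e-04] [-0.32  0.25  0.11  1.84 -0.03  1.05 -0.2 ]
orange [ 297  285   32   67 1819] [312.6 319.3] [ 0.5291 -0.0091  0.08  ]
orange [297 361  15  30 146] [304. 373.] [ 0.5203 -0.0747  0.08  ]
orange [290 379  11  25 134] [294.3 391.1] [ 0.5098 -0.1004  0.08  ]
[302.87102302 479.92949323]
[311.14788612 246.73997822]
```

View pics/w4c.png

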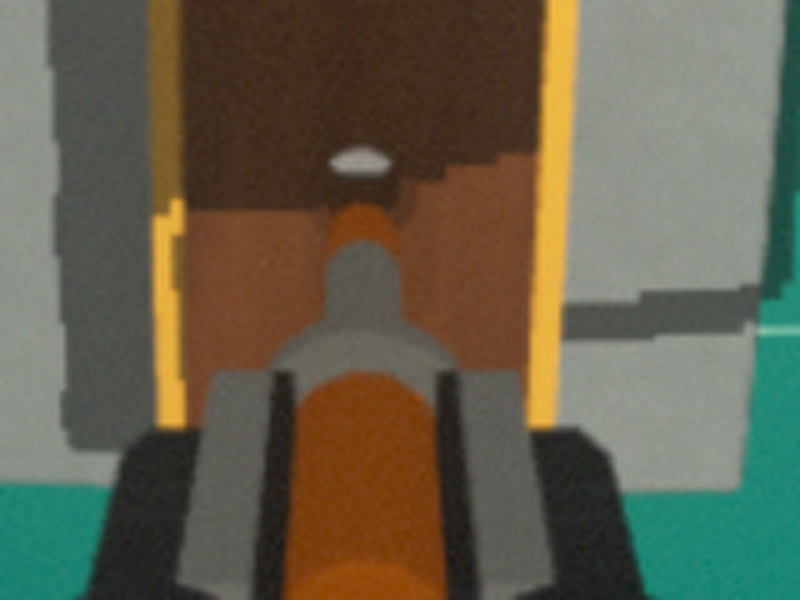

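```bash
python3 -m crank '0 0 -0.2 0 0 0 1; 0 0 -0.4 0 0 0 1; 0 0 -0.5 0 0 0 1; 0 0 -0.6 0 0 0 1; 0 0 -0.7 0 0 0 1; 0 0 -0.7 0 0 0 1'
```

```text
clock: 7.07
eef_pos: [0.5276, 0.0961, 0.2239]
orientation: [0.706, 0.708, -0.0, 0.0]
ft_force: [0.6, -1.7, -1.7]
width: 0.0117
finger_force: 59.7
```

```bash
python3 -m crank '0 0 -0.2 0 0 0 1; 0 0 -0.4 0 0 0 1; 0 0 -0.6 0 0 0 1; 0 0 -0.8 0 0 0 1; 0 0 -1 0 0 0 1; 0 0 -1 0 0 0 1'
```

```text
clock: 7.57
eef_pos: [0.5274, 0.0961, 0.1982]
orientation: [0.706, 0.708, -0.001, -0.0]
ft_force: [1.1, -2.6, -3.1]
width: 0.012
finger_force: 59.5
```

```bash
python3 -m crank '0 0 -0.2 0 0 0 1; 0 0 -0.4 0 0 0 1; 0 0 -0.55 0 0 0 1; 0 0 -0.65 0 0 0 1; 0 0 -0.72 0 0 0 1; 0 0 -0.72 0 0 0 1;0 0 -0.72 0 0 0 1'
```

```text
clock: 8.15
eef_pos: [0.5278, 0.096, 0.1815]
orientation: [0.707, 0.708, -0.0, 0.0]
ft_force: [-0.9, -5.6, 2.9]
width: 0.0119
finger_force: 60.4
```

```bash
python3 -m crank '0 0 -0.05 0 0 0 1; 0 0 -0.1 0 0 0 1;0 0 -0.1 0 0 0 1'
```

```text
clock: 8.4
eef_pos: [0.5279, 0.096, 0.1813]
orientation: [0.707, 0.708, 0.0, 0.0]
ft_force: [-8.0, -5.5, 20.0]
width: 0.0123
finger_force: 62.2
```

```bash
python3 -m crank '0 0 0.1 0 0 0 1; 0 0 0.1 0 0 0 -0.5; 0 0 0.1 0 0 0 -1;0 0 0.1 0 0 0 -1;0 0 0.1 0 0 0 -1;0 0 0.1 0 0 0 -1;0 0 0.6 0 0 0 -1;0 0 1.5 0 0 0 -1;0 0 3 0 0 0 -1;0 0 4.5 0 0 0 -1;0 0 4.5 0 0 0 -1;0 0 4.5 0 0 0 -1;-1 1 4.5 0 0 0 -1;-2 2 4.5 0 0 0 -1;-2.65 3 4.5 0 0 0 -1;-2.65 3 4.5 0 0 0 -1;-2.65 3 4.5 0 0 0 -1'
python3 m2.py w5;python3 - <<'E'
from h import *
m=manip.camera_model('wrist')
for p in [(.528,.095,.208),(.528,.095,.174),(.4617,.2525,.133)]: print(proj('wrist',p,m))
E
```

```text
clock: 9.82
eef_pos: [0.4597, 0.1733, 0.2902]
orientation: [0.705, 0.709, -0.001, -0.001]
ft_force: [0.3, -0.0, 0.3]
width: 0.0853
finger_force: 0.0
9.8167 [0.45969224 0.17333661 0.29024971] [ 7.04768889e-01  7.09436168e-01 -8.55389123e-04 -6.36598409e-04] [-0.45  0.13  0.04  1.88 -0.01  1.14 -0.4 ]
orange [389 315  26  45 630] [400.9 333.6] [0.5619 0.0209 0.08  ]
orange [617  78   8  13  34] [621.8  84.1] [0.8311 0.3311 0.08  ]
orange [407 361   5  21  28] [408.9 369.9] [ 0.5787 -0.0332  0.08  ]
[348.02970412 482.88304899]
[402.52948837 341.48408844]
[393.84252313 318.50253007]
[313.58341979 115.36662406]
```

View pics/w5.png

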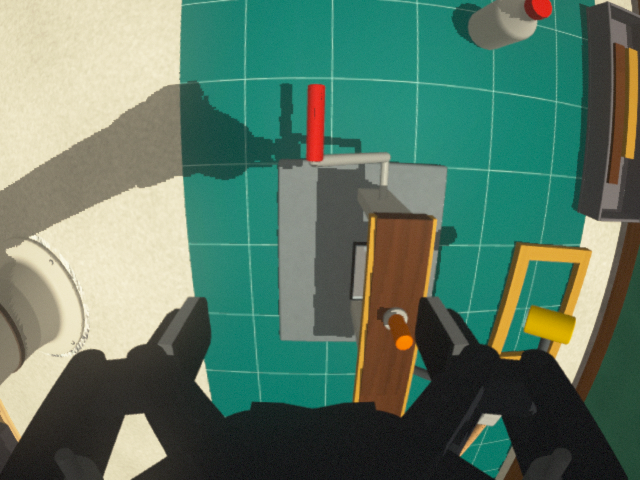

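```bash
python3 -m crank '0.1 1.5 0 0 0 0 -1; 0.1 3.05 -1 0 0 0 -1; 0.1 3.05 -2.5 0 0 0 -1;0.1 3.05 -4 0 0 0 -1; 0.1 3.05 -5.5 0 0 0 -1; 0.1 3.05 -6.5 0 0 0 -1;0.1 3.05 -7 0 0 0 -1;0.1 3.05 -7 0 0 0 -1;0.1 3.05 -7 0 0 0 -1'
python3 -m crank '0 0 0 0 0 0 1;0 0 0 0 0 0 1;0 0 0 0 0 0 1;0 0 0 0 0 0 1;0 0 0 0 0 0 1;0 0 0 0 0 0 1;0 0 0 0 0 0 1;0 0 0 0 0 0 1;0 0 0 0 0 0 1'
```

```text
clock: 10.62
eef_pos: [0.4641, 0.2464, 0.1154]
orientation: [0.707, 0.707, -0.001, -0.0]
ft_force: [-1.0, 0.7, 0.1]
width: 0.0854
finger_force: 0.0
clock: 11.37
eef_pos: [0.4623, 0.2481, 0.1163]
orientation: [0.706, 0.708, -0.001, -0.001]
ft_force: [-6.0, 1.0, 3.7]
width: 0.012
finger_force: 58.5
```

```bash
python3 -m crank '0.14 0 0.15 0 0 0 1;0.28 0 0.29 0 0 0 1;0.43 0 0.42 0 0 0 1;0.58 0 0.55 0 0 0 1;0.74 0 0.66 0 0 0 1;0.9 0 0.77 0 0 0 1;1.08 0 0.87 0 0 0 1;1.26 0 0.96 0 0 0 1;1.26 0 0.96 0 0 0 1;1.26 0 0.96 0 0 0 1;1.26 0 0.96 0 0 0 1;1.26 0 0.96 0 0 0 1'
python3 - <<'E'
from h import *
s=manip.read_state();print(s['eef_pos'],s['dq'])
m=manip.camera_model('wrist');im=manip.snapshot('wrist')
m2=manip.camera_model('side');a=manip.snapshot('side')[190:260,255:375][:,:,::-1]
b=im[:,:,::-1][180:420,200:640]
cv2.imwrite('pics/f.png',np.vstack([cv2.resize(a,(600,300),interpolation=2),cv2.resize(b,(600,300))]))
E
```

```text
clock: 12.37
eef_pos: [0.4952, 0.2476, 0.1402]
orientation: [0.706, 0.708, -0.0, -0.0]
ft_force: [-3.5, -2.7, 0.3]
width: 0.0121
finger_force: 58.5
[0.49517406 0.24764307 0.14024566] [ 0.00145774 -0.00265607 -0.0009688   0.00328527  0.00103692  0.00123251
  0.00142316]
```

View pics/f.png

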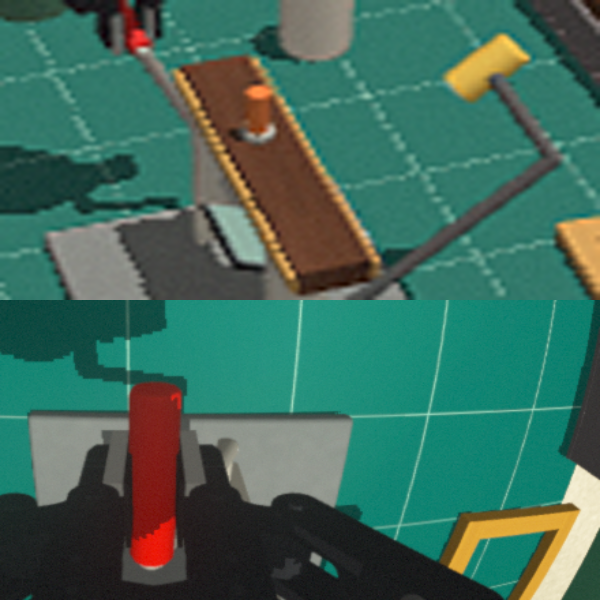

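```bash
python3 -m crank '-0.06 0 -0.03 0 0 0 1;-0.06 0 -0.03 0 0 0 1;-0.06 0 -0.03 0 0 0 1;-0.06 0 -0.03 0 0 0 1;-0.06 0 -0.03 0 0 0 1;-0.06 0 -0.03 0 0 0 1' && python3 -c "
from cell import manip; print(manip.close_job())"
```

```text
clock: 12.97
eef_pos: [0.4939, 0.2476, 0.1397]
orientation: [0.706, 0.708, -0.0, 0.0]
ft_force: [-3.3, -1.9, 0.5]
width: 0.012
finger_force: 58.5
the job is handed in; nothing more can be done
None
```

The orange pin is home in the moulding's hole and released, the handle is held at an estimated mirror tilt of about 0.44–0.46 rad against a target of about 0.44, and I handed the job in at about 13 s; the judge returned no verdict.

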